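# Lock the brass die in the die block with the square key

### The arm

A 7-joint arm with a two-finger parallel gripper is mounted at the origin on a cart in front of the work surface, level with it; the furniture and walls round the work are solid. World frame = base frame: x ahead of the robot, y to its left, z up, the work surface at z = 0. Lengths are in m, angles in rad, forces in N, time in s.
With the tool pointing down it reaches from about 0.425 to 0.925 m from the base axis. Payload 6.8 kg.
Tool frame: the origin (TCP) lies midway between the tips of the shut fingers; the grasp point (between the pads) lies 19 mm behind it (bot.pinch_z is the distance from the TCP to the grasp point, in m); z points along the fingers, y is the line along which they close (so a half turn about z gives the same grasp; the last joint's range is limited). The gripper opens to 85 mm and grips with 20 to 120 N. Pads are 22 mm wide; open, the fingers measure 114 mm over their backs; the gripper's body (76 mm by 85 mm) begins 54 mm behind the grasp point. The pads swing forward as they close: fully open they stand 13 mm farther back than shut.
Start: joints at [-1.223, 0.477, 0.022, 1.555, -0.011, 1.109, -0.083], TCP at [0.297, 0.606, 0.231] pointing down, gripper open.
Joint ranges: [-2.96, 2.96], [-0.34, 2.1], [-1.41, 1.46], [0.24, 2.44], [-1.37, 4.51], [0.17, 1.92], [-2.96, 2.96]. Speed limits (rad/s): [2.39, 2.39, 3.14, 3.14, 3.14, 3.14, 3.14].

### API

Orientations are given as a unit quaternion [w, x, y, z].
In Python, from station import bot, imaging gives the robot as it stands. The module is installed in compiled form; this text tells all that it offers.
- The arm moves only by the tool carry_out, never from a script. Its argument "targets" is a list of rows, each a list of 5 numbers: the shift along the tool's x, y, z in cm, then the turn about the tool's z in degrees, then the opening, from -1 (shut) to 1 (fully open). In form: [[x, y, z, yaw, gripper], ...]. A call has 1 to 12 rows; each row shifts and turns the commanded pose from where the row before left it, along the tool's axes as they then stand; what a row does not reach is not made up. A row lasts 1/10 s, in which the tool goes at most 50 mm and 8.59 degrees, less where a joint would pass 70% of its speed; a pose out of reach is approached as far as the arm can. A call is refused whole if a number of a shift passes 5 or a number of a turn 8.59, either way. A call with a gripper value outside its range is refused whole. The fingers move at their own pace and stop on an object; "force" is the grip in N (left out, the last holds). Time passes only in rows, so rows that do not move let the fingers close. It gives the time, the measured TCP pose, the force, the opening and the grip force at its end, in the units of the state.
- bot.get_obs(): the state, without advancing time (a new reading comes with each control period).
- imaging.read_camera(name): name is "scene" or "top" or "wrist"; returns the picture (420x560x3 uint8, red, green, blue); there is no depth.
- imaging.calibration(name): a dict with "fx", "fy", "cx", "cy" (pixels), "extrinsics" (4x4, takes a point from world to camera coordinates). Camera axes: x right, y up, looking along -z (the intrinsics and any distortion apply to the point x, -y, -z); pixel columns grow to the right and rows downward; lengths in m; the calibration is good to about 2 mm. A picture is of the moment at which its call begins: read the wrist's pose just before it. calibration takes no time and is no camera call; for the wrist camera it gives the pose at the moment of the call.
- bot.hand_in(): hands the job in; it is judged then, once.
The state is a dict: "t": time; "q": joint angles; "joint_vel": joint speeds; "joint_torque": joint torques, N m; "eef_pos": TCP position; "tool_rot": TCP orientation; "contact_force": force on the tool from outside, world axes, zero at the start; "torque": the same for the moment, N m; "gripper_width": opening from 0.0 (shut) to 1.0 (fully open); "grasp_force": force on a finger pad.
Only numpy, scipy, OpenCV 4.12 (cv2) and the standard library are available. Lean on these libraries where they do the work, as an engineer would, in place of code of your own. Each camera call takes 0.05 s, during which the arm holds its last target. There are 200 camera calls.

### The job

Take the brass die from the wooden stand and slide it fully home into the slot of the blue die block, its grip tab at the end away from the red latch. Then, with the square key from the stand, turn the latch by its socket clockwise to its stop so that the red tongue lies over the die's shoulder, and put the key back upright in its hole in the stand. Leave the glue bottle, the beeswax and the red-lidded tin alone.

Things in the scene. Friction and masses are not known exactly. Their poses are not given: they have to be found in the camera images.
- die_block: blue steel block fixed to the table (either side, turned up to 20 degrees), 64 x 124 x 45 mm, foot 104 x 50 x 8. Origin: centre of underside, z up. Slot open upward, centred at (0, 20) mm, 10.4 mm wide (x), 66.4 long (y), 36 deep. Upright latch axis at (0, -35) mm: red tongue 2 to 8 mm above the block's top; over it a steel socket, a rounded square 28 mm wide, top 26 mm above the block.
- slot_floor (a point): centre of the slot's floor, 9 mm above the block's underside; the axes of the die block
- socket_mouth (a point): centre of the recess's mouth in the socket, 71 mm above the block's underside; does not turn with it. Recess 14 mm square, 16 deep. The socket drives the tongue through a slip clutch, so its angle is random and not reported: see it, or feel for it (press lightly and turn until the key drops in; fits every quarter turn, 0.15 rad play). Turns at 0.12 N m, slips at 0.6 N m at the stop.
- latch (a joint): angle of the red tongue (40 mm long from the axis, 14 wide) in rad, growing clockwise seen from above: at 0 it points along the die block's -x, at 1.57 along its +y, over the end of the slot; stops at 0 and 1.62. Stays where it is left. Starts open, between 0 and 0.8.
- die: brass slab 8 mm thick (its x), 64 wide (y), 36 high, slightly narrower foot; above it a grip tab, 30 mm wide (y from 2 to 32 mm), 40 high, 76 in all. The rest of the top is the shoulder, flush with the block when home. Origin: centre of underside, z up. 0.15 kg. Starts upright in the stand's slot, 27 mm deep. Home: origin at slot_floor, its +y along the die block's +y.
- die_tab (a point): middle of the die's grip tab, 17 mm along +y from the die's middle and 60 mm above its underside; a good place to grip across the 8 mm
- key: steel square key. Origin: end of the tip, z up along it. From the tip: round pilot 10 mm diameter, 4 long (enters the socket at any angle); 12 mm square to 24 mm, sides along the key's x and y; collar 28 mm diameter from 24 to 29; black handle from 44 to 86, 14 thick (x), 46 wide (y), grip across 14. 0.12 kg. Hangs by its collar in the stand. Home in the socket the tip is 16 mm below the mouth.
- stand: wooden stand, fixed to the table (it may stand at either side and turned), 92 x 140 x 34 mm (x, y, z). Origin: centre of its underside. Die slot along its x at y = 40 mm; round key hole at y = -40 mm.
- key_hole (a point): centre of the mouth of the stand's key hole, in the stand's top: 21.8 mm diameter, 27 mm deep. The key back in place has its collar on the stand, so its tip end is 24 mm below this point.
- glue_bottle: glue bottle with red cap, 42 x 61 x 164 mm, a bystander; origin at its underside
- beeswax: yellow round cake of beeswax, 49 mm diameter, 18 mm high, a bystander; origin at its underside
- rivet_tin: round tin with a rust-red lid (the one on the open table, not at the back), 55 mm diameter, 26 mm high, a bystander; origin at its underside
Not all that is in view belongs to the job. Several things have the shape of the die_block; the one meant has the colours described above.

How it is judged:
By the outcome, as a careful person would: the job done as asked, in the order asked, and still so for the second after the job is handed in, with the robot touching nothing.
It also fails if it takes over 72 s, if anything falls off the work surface, if the arm or the gripper's body presses on something with over 40 N, if the wrist force passes 120 N, or if a joint passes its speed limit or range.

## Working session

There is one attempt and no reset: what is moved stays moved. The work goes in short steps, Python scripts to look and compute and a tool call to move; the robot and the scene stay as the last step left them, time stands still between calls to the robot, and variables do not carry over. Pictures are saved under pics/ and viewed, at most 10 in all, crops included, and the job is handed in when it is done.

Besides the shell and the picture viewer there is one more tool, called after "Request:" by a JSON object that holds its "name" and its "arguments". carry_out: Moves the arm, as the interface text tells. Its arguments: {"type":"object","properties":{"targets":{"type":"array"},"force":{"type":"number"}},"required":["targets"]}

```bash
mkdir -p pics; python3 - <<'E'
from station import bot, imaging
import cv2, numpy as np
o=bot.get_obs(); print({k:np.round(v,3).tolist() for k,v in o.items()}, bot.pinch_z)
ims=[]
for n in ("scene","top"):
    c=imaging.calibration(n); print(n,c)
    im=imaging.read_camera(n)[:,:,::-1]; cv2.imwrite(f"{n}0.png",im); ims.append(im)
    cv2.imwrite(f"pics/{n}0.png",cv2.resize(im,(800,600),interpolation=cv2.INTER_CUBIC))
E
```

```text
{'t': 0.0, 'q': [-1.223, 0.478, 0.022, 1.556, -0.011, 1.109, -0.083], 'joint_vel': [0.001, 0.0, -0.001, 0.002, 0.0, 0.0, -0.0], 'joint_torque': [0.001, -59.646, 1.608, -28.119, 0.012, 0.009, -0.0], 'eef_pos': [0.297, 0.606, 0.23], 'tool_rot': [-0.0, 0.226, 0.974, -0.001], 'contact_force': [0.633, -0.263, 0.517], 'torque': [-0.036, -0.008, 0.042], 'grasp_force': 0.0, 'gripper_width': 1.0} 0.0187
scene {'fx': 493.73905469753134, 'fy': 493.73905469753134, 'cx': 287.7935055765515, 'cy': 208.89087298046792, 'extrinsics': array([[ 0.72039139, -0.69316947,  0.02350181, -0.3784408 ],
       [ 0.38674757,  0.4296024 ,  0.81600741, -0.27067346],
       [-0.57572786, -0.57875544,  0.57756347, -1.13642462],
       [ 0.        ,  0.        ,  0.        ,  1.        ]])}
top {'fx': 462.1774915941879, 'fy': 462.1774915941879, 'cx': 284.7636567796674, 'cy': 213.337676581136, 'extrinsics': array([[-2.93665085e-02, -9.99568707e-01,  8.81024751e-05,
         3.62143466e-02],
       [ 9.93630003e-01, -2.91824404e-02,  1.08847607e-01,
        -5.47840306e-01],
       [-1.08798090e-01,  3.28401543e-03,  9.94058444e-01,
        -1.19875248e+00],
       [ 0.00000000e+00,  0.00000000e+00,  0.00000000e+00,
         1.00000000e+00]])}
```

View pics/scene0.png

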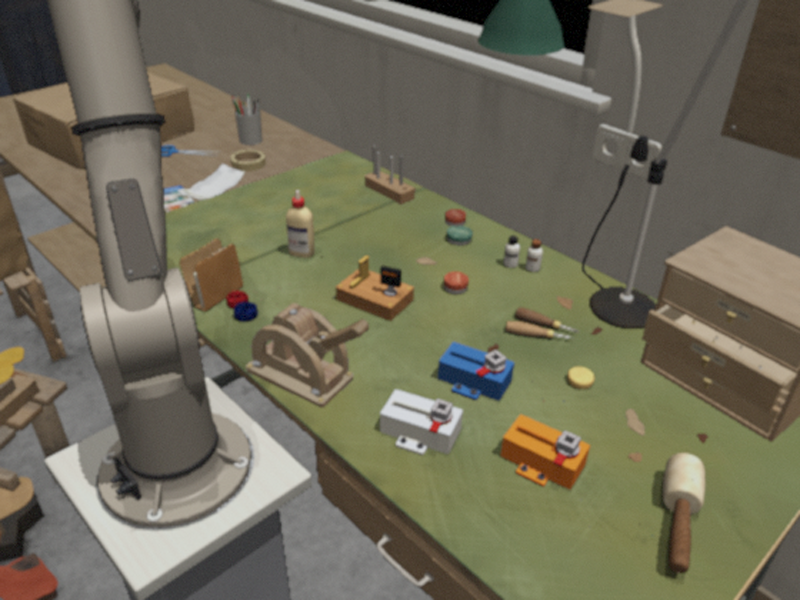

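View pics/top0.png

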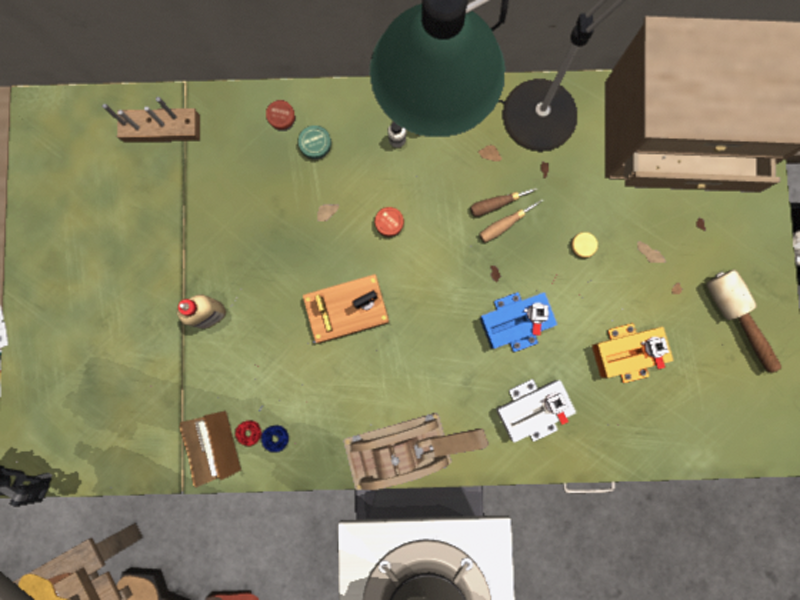

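The blocks are blue (518,320), orange (635,352) and white (537,410) in the top view. The blue one with the red tongue fits the description. The stand is at (346,309), with the die on its left and the key on its right. I'll confirm in a crop and measure.

```bash
cat > h.py <<'E'
from station import bot, imaging
import cv2, numpy as np
from scipy.spatial.transform import Rotation as R
def ray(c,u,v):
    E=c["extrinsics"]; d=E[:3,:3].T@np.array([(u-c["cx"])/c["fx"],-(v-c["cy"])/c["fy"],-1]); return -E[:3,:3].T@E[:3,3], d
def onz(c,u,v,z):
    o,d=ray(c,u,v); return (o+d*(z-o[2])/d[2])
def proj(c,p):
    q=c["extrinsics"]@np.append(p,1); return np.array([c["cx"]-c["fx"]*q[0]/q[2], c["cy"]+c["fy"]*q[1]/q[2]])
def tri(c1,p1,c2,p2):
    o1,d1=ray(c1,*p1); o2,d2=ray(c2,*p2); s=np.linalg.lstsq(np.c_[d1,-d2],o2-o1,rcond=None)[0]
    a,b=o1+s[0]*d1,o2+s[1]*d2; return (a+b)/2, np.linalg.norm(a-b)
def tcp():
    o=bot.get_obs(); w,x,y,z=o["tool_rot"]; return o, np.array(o["eef_pos"]), R.from_quat([x,y,z,w])
def plan(p,yaw):
    """shift (cm, tool axes) and yaw (deg) to bring tcp to p with tool y axis at world angle yaw (deg, mod 180)"""
    o,e,r=tcp(); M=r.as_matrix(); cur=np.degrees(np.arctan2(M[1,1],M[0,1]))
    d=(cur-yaw+90)%180-90
    return np.round(M.T@(np.array(p)-e)*100,2), round(d,2), round(cur,2)
def mask(im,lo,hi):
    return cv2.inRange(cv2.cvtColor(im,cv2.COLOR_BGR2HSV),np.array(lo),np.array(hi))
def big(m,n=1,amin=5):
    cs=cv2.findContours(m,cv2.RETR_EXTERNAL,cv2.CHAIN_APPROX_NONE)[0]
    return sorted([c for c in cs if cv2.contourArea(c)>=amin],key=cv2.contourArea,reverse=True)[:n]
E
python3 - <<'E'
from h import *
t=cv2.imread("top0.png"); s=cv2.imread("scene0.png"); c=imaging.calibration("top")
def cr(im,x,y): return cv2.resize(im[y-45:y+45,x-60:x+60],(400,300),interpolation=cv2.INTER_CUBIC)
cv2.imwrite("pics/crop1.png",np.vstack([np.hstack([cr(t,363,224),cr(t,242,216)]),np.hstack([cr(s,333,260),cr(s,262,204)])]))
print("cam",ray(c,0,0)[0])
for n,lo,hi,box,z in [("blue",(100,120,60),(125,255,255),(320,190,410,260),.045),("stand",(5,100,90),(22,255,255),(200,180,285,250),.034)]:
    x0,y0,x1,y1=box; m=np.zeros(t.shape[:2],np.uint8); m[y0:y1,x0:x1]=mask(t,lo,hi)[y0:y1,x0:x1]
    for k in big(m,2,30):
        b=cv2.boxPoints(cv2.minAreaRect(k)); print(n,cv2.minAreaRect(k),cv2.contourArea(k)); print(np.array([onz(c,*q,z) for q in b]).round(3).tolist())
for n,(u,v),z in [("bottle",(200,312),.0),("tin",(389,221),.026),("wax",(585,245),.018),("die",(323,312),.06),("key",(365,299),.09)]:
    print(n,onz(c,u*.7,v*.7,z).round(3))
E
```

```text
cam [0.41499207 0.02414813 1.25125794]
blue ((362.6986389160156, 224.36302185058594), (37.92133331298828, 47.63574981689453), 69.44395446777344) 1010.5
[[0.539, -0.108, 0.045], [0.58, -0.227, 0.045], [0.485, -0.257, 0.045], [0.445, -0.139, 0.045]]
stand ((241.51889038085938, 215.56602478027344), (35.713741302490234, 54.53213882446289), 74.05460357666016) 1848.0
[[0.574, 0.217, 0.034], [0.61, 0.077, 0.034], [0.518, 0.053, 0.034], [0.482, 0.192, 0.034]]
bottle [0.55  0.414 0.   ]
tin [0.71  0.049 0.026]
wax [ 0.654 -0.321  0.018]
die [0.537 0.172 0.06 ]
key [0.555 0.094 0.09 ]
```

View pics/crop1.png

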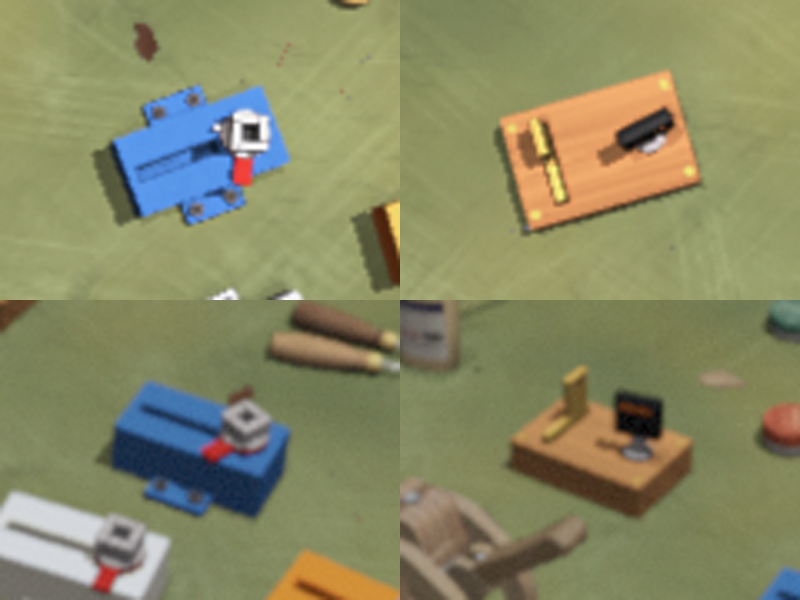

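Confirmed: the blue block at top (363,224) carries the red tongue and steel socket. The die's tab is at the +x end of the stand slot. Next is how the wrist camera is mounted and the shift to the stand.

```bash
python3 - <<'E'
from h import *
o,e,r=tcp(); M=r.as_matrix(); c=imaging.calibration("wrist"); E=c["extrinsics"]
p=-E[:3,:3].T@E[:3,3]
print({k:round(c[k],1) for k in("fx","cx","cy")},"cam in tool",(M.T@(p-e)).round(4)); print("view dir in tool",(M.T@(-E[2,:3])).round(3),"right",(M.T@E[0,:3]).round(3))
print(plan((0.546,0.135,0.25),-75.5))
E
```

```text
{'fx': 344.9, 'cx': 275.7, 'cy': 210.3} cam in tool [ 8.490e-02 -1.000e-04 -1.418e-01]
view dir in tool [-0.325 -0.     0.946] right [0.001 1.    0.   ]
(array([-43.08, -31.3 ,  -1.9 ]), np.float64(-40.61), np.float64(63.89))
```

Request:
{"name": "carry_out", "arguments": {"targets": [[-3.92, -2.85, -0.2, 0, 1], [-3.92, -2.85, -0.2, 0, 1], [-3.92, -2.85, -0.2, 0, 1], [-3.92, -2.85, -0.2, 0, 1], [-3.92, -2.85, -0.2, 0, 1], [-3.92, -2.85, -0.2, 0, 1], [-3.92, -2.85, -0.2, 0, 1], [-3.92, -2.85, -0.2, 0, 1], [-3.92, -2.85, -0.2, 0, 1], [-3.92, -2.85, -0.2, 0, 1], [-3.88, -2.8, 0, 0, 1]]}}

```text
t: 1.2
eef_pos: [0.5467, 0.1335, 0.2514]
tool_rot: [0.0, 0.226, 0.974, 0.0]
contact_force: [0.9, 1.0, 0.2]
gripper_width: 1.0
grasp_force: 0.0
```

Request:
{"name": "carry_out", "arguments": {"targets": [[0, 0, 0, 8.5, 1], [0, 0, 0, 8.5, 1], [0, 0, 0, 8.5, 1], [0, 0, 0, 8.5, 1], [0, 0, 0, 8.5, 1], [0, 0, 0, 8.5, 1], [0, 0, 0, 8.5, 1], [0, 0, 0, 8.5, 1], [0, 0, 0, 8.5, 1], [0, 0, 0, 8.5, 1], [0, 0, 0, 8.5, 1], [0, 0, 0, 8.5, 1]]}}

```text
t: 2.4
eef_pos: [0.5458, 0.1354, 0.2509]
tool_rot: [-0.0, 0.901, 0.435, -0.0]
contact_force: [-0.7, -0.3, -0.2]
gripper_width: 1.001
grasp_force: 0.0
```

Request:
{"name": "carry_out", "arguments": {"targets": [[0, 0, 0, 8.5, 1], [0, 0, 0, 8.5, 1], [0, 0, 0, 8.5, 1], [0, 0, 0, 8.5, 1], [0, 0, 0, 3.4, 1], [0, 0, 0, 0, 1], [0, 0, 0, 0, 1]]}}

```text
t: 3.1
eef_pos: [0.5459, 0.1355, 0.2511]
tool_rot: [0.0, 0.992, 0.127, -0.0]
contact_force: [0.4, 0.3, -0.8]
gripper_width: 1.001
grasp_force: 0.0
```

```bash
cat > snap.py <<'E'
from h import *
import sys, pickle
def snap(n):
    c=imaging.calibration("wrist"); im=np.ascontiguousarray(imaging.read_camera("wrist")[:,:,::-1])
    cv2.imwrite(n+".png",im); pickle.dump(c,open(n+".pkl","wb")); return c,im
if __name__=="__main__":
    o,e,r=tcp(); print(round(o["t"],2),e.round(4),plan(e,0)[2]); c,im=snap(sys.argv[1])
    cv2.imwrite(f"pics/{sys.argv[1]}.png",cv2.resize(im,(800,600),interpolation=cv2.INTER_CUBIC))
E
python3 snap.py w1
```

```text
3.1 [0.5459 0.1355 0.2511] -75.4
```

View pics/w1.png

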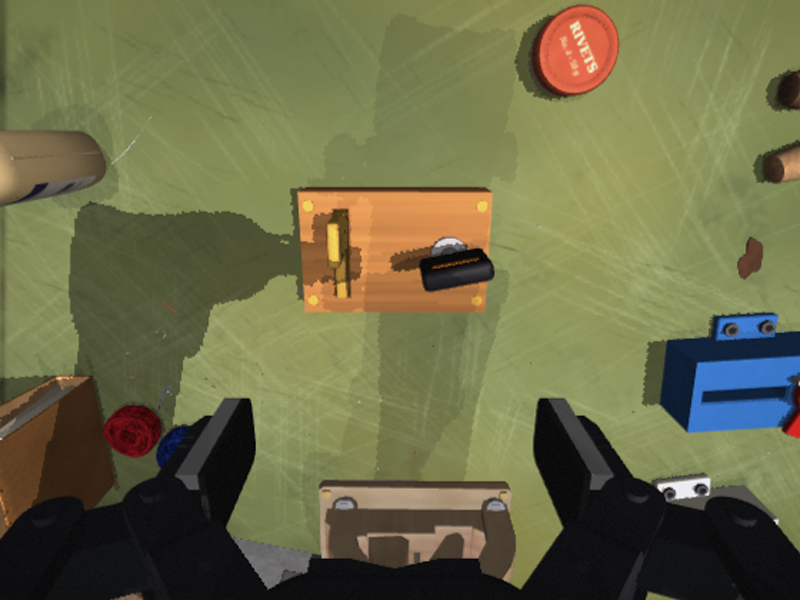

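View: stand with brass corner dots (308,206), (482,206), (477,300), (313,300). The die's tab top is at (334,245), its shoulder at (342,288), and the key handle at (457,269).

```bash
python3 - <<'E'
from h import *
import pickle
im=cv2.imread("w1.png"); c=pickle.load(open("w1.pkl","rb"))
m=mask(im,(20,110,120),(34,255,255)); m[:125]=0; m[225:]=0; m[:,:205]=0; m[:,350:]=0
D=[]
for k in big(m,12,6):
    (u,v),s,a=cv2.minAreaRect(k); print("yel",round(u,1),round(v,1),np.round(s,1),round(a),cv2.contourArea(k), onz(c,u,v,.034).round(4))
for q in [(308,206),(482,206),(477,300),(313,300)]:
    p=np.zeros_like(m); x,y=int(q[0]*.7),int(q[1]*.7); 
    w=im[y-8:y+9,x-8:x+9].astype(int); g=(w[:,:,1]>150)&(w[:,:,0]<140); ys,xs=np.nonzero(g)
    if len(xs): D.append(onz(c,xs.mean()+x-8,ys.mean()+y-8,.034)); print(len(xs),D[-1].round(4))
D=np.array(D); 
if len(D)==4:
    ctr=D.mean(0); v=(D[0]+D[1]-D[2]-D[3])/2; a=np.degrees(np.arctan2(v[1],v[0])); w=(D[0]+D[3]-D[1]-D[2])/2
    print("stand",ctr,a,np.degrees(np.arctan2(w[1],w[0]))-90,np.linalg.norm(v),np.linalg.norm(w))
    R2=np.array([[np.cos(np.radians(a)),-np.sin(np.radians(a))],[np.sin(np.radians(a)),np.cos(np.radians(a))]])
    for n,q in (("die",(0,.04)),("hole",(0,-.04)),("tab",(.017,.04))): print(n,(ctr[:2]+R2@q).round(4))
kh=mask(im,(0,0,0),(180,255,55)); kh[:165]=0;kh[210:]=0;kh[:,:285]=0;kh[:,352:]=0
for k in big(kh,2,20): 
    r=cv2.minAreaRect(k); print("key",r); print(np.array([onz(c,*q,.096) for q in cv2.boxPoints(r)]).round(4).tolist())
cv2.imwrite("pics/crop2.png",cv2.resize(im[120:235,200:355],(775,575),interpolation=cv2.INTER_CUBIC))
E
```

```text
yel 233.5 169.5 [25.  7.] 90 132.5 [0.5394 0.1803 0.034 ]
yel 239.0 202.0 [ 4. 10.] 0 36.0 [0.5057 0.1668 0.034 ]
yel 215.0 143.5 [7. 6.] 90 34.5 [0.5612 0.2046 0.034 ]
yel 337.0 144.0 [6. 6.] 90 33.0 [0.5925 0.0827 0.034 ]
yel 218.7 209.9 [5.8 5.8] 63 24.5 [0.4911 0.1864 0.034 ]
222 [0.5616 0.2037 0.034 ]
243 [0.5938 0.0827 0.034 ]
33 [0.5231 0.0642 0.034 ]
80 [0.4907 0.1877 0.034 ]
stand [0.54231037 0.13457525 0.034     ] 13.666660227768146 14.810190205064373 0.07293069321756063 0.1264083432030736
die [0.5329 0.1734]
hole [0.5518 0.0957]
tab [0.5494 0.1775]
key ((318.9693908691406, 187.33917236328125), (24.605241775512695, 50.520267486572266), 79.2156982421875)
[[0.5582, 0.1244, 0.096], [0.5774, 0.0846, 0.096], [0.5575, 0.0737, 0.096], [0.5377, 0.1143, 0.096]]
```

View pics/crop2.png

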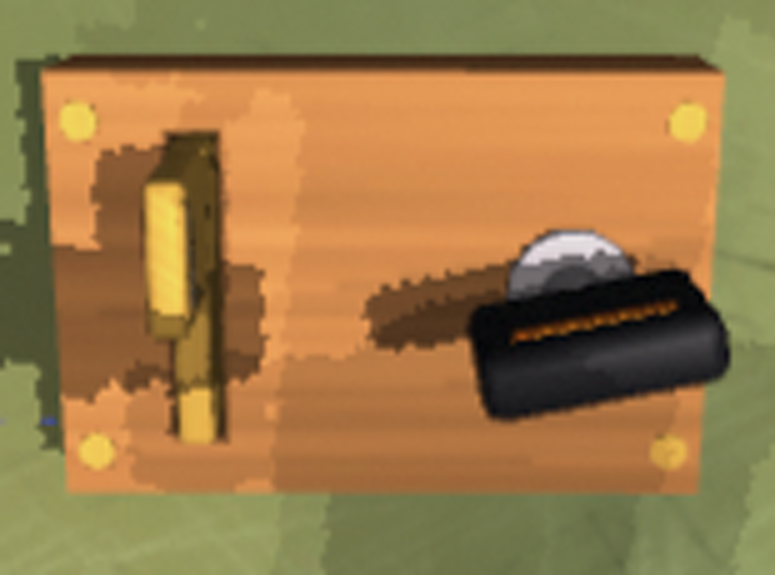

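```bash
python3 - <<'E'
from h import *
import pickle
c=pickle.load(open("w1.pkl","rb"))
f=lambda x,y,z: onz(c,200+(x+.5)/5-.5,120+(y+.5)/5-.5,z).round(4)
print("tabtop",f(145,181,.083),f(188,181,.083),f(190,320,.083),f(147,320,.083),f(167.5,250.5,.083))
print("shoulder end",f(180,440,.043),f(213,440,.043)); print("handle stripe",f(512,340,.096),f(682,304,.096),f(597,322,.096))
print("dots",f(78,121,.034),f(688,122,.034),f(668,451,.034),f(97,451,.034)); print("block corners",[onz(c,x*.7,y*.7,.045).round(3) for x,y in((667,345),(690,430))])
print(plan((.5483,.1776,.10),-75.5))
E
```

```text
tabtop [0.5624 0.1841 0.083 ] [0.5644 0.1766 0.083 ] [0.5392 0.1706 0.083 ] [0.5372 0.1783 0.083 ] [0.551  0.1774 0.083 ]
shoulder end [0.5016 0.1687 0.043 ] [0.5034 0.1618 0.043 ]
handle stripe [0.5538 0.1138 0.096 ] [0.5677 0.0865 0.096 ] [0.5608 0.1001 0.096 ]
dots [0.561  0.2043 0.034 ] [0.5926 0.0825 0.034 ] [0.5231 0.0645 0.034 ] [0.4913 0.1861 0.034 ]
block corners [array([ 0.528, -0.086,  0.045]), array([ 0.463, -0.137,  0.045])]
(array([ 1.29, -4.02, 15.11]), np.float64(0.08), np.float64(-75.42))
```

Request:
{"name": "carry_out", "arguments": {"targets": [[1.45, -4.0, 0, 0, -0.3], [0, 0, 4, 0, -0.3], [0, 0, 4, 0, -0.3], [0, 0, 4, 0, -0.3], [0, 0, 3, 0, -0.3], [0, 0, 2, 0, -0.3], [0, 0, 2, 0, -0.3], [0, 0, 1.1, 0, -0.3], [0, 0, 0, 0, -0.3]], "force": 50}}

```text
t: 4.05
eef_pos: [0.5493, 0.1774, 0.049]
tool_rot: [0.0, 0.992, 0.126, -0.001]
contact_force: [0.4, -0.2, 0.4]
gripper_width: 0.351
grasp_force: 0.0
```

Request:
{"name": "carry_out", "arguments": {"targets": [[0, 0, 0, 0, -1], [0, 0, 0, 0, -1], [0, 0, 0, 0, -1], [0, 0, 0, 0, -1], [0, 0, 0, 0, -1], [0, 0, 0, 0, -1]]}}

```text
t: 4.65
eef_pos: [0.5511, 0.178, 0.0513]
tool_rot: [-0.0, 0.992, 0.126, 0.001]
contact_force: [-0.9, -0.8, 6.8]
gripper_width: 0.085
grasp_force: 50.8
```

Request:
{"name": "carry_out", "arguments": {"targets": [[0, 0, -1, 0, -1], [0, 0, -2, 0, -1], [0, 0, -4, 0, -1], [0, 0, -5, 0, -1], [0, 0, -5, 0, -1], [0, 0, -3, 0, -1], [-1.6, 4.2, 0, 0, -1], [-1.6, 4.2, 0, 0, -1], [-1.6, 4.2, 0, 0, -1], [-1.6, 4.2, 0, 0, -1], [-1.6, 4.2, 0, 0, -1], [-1.6, 4.2, 0, 0, -1]]}}

```text
t: 5.85
eef_pos: [0.5191, -0.0918, 0.2506]
tool_rot: [-0.0, 0.992, 0.126, -0.0]
contact_force: [0.3, -0.5, -2.6]
gripper_width: 0.085
grasp_force: 49.7
```

Request:
{"name": "carry_out", "arguments": {"targets": [[-1.6, 4.3, 0, 0, -1], [-1.6, 4.4, 0, 0, -1], [0, 0, 0, -8.5, -1], [0, 0, 0, -8.5, -1], [0, 0, 0, -8.5, -1], [0, 0, 0, -8.5, -1], [0, 0, 0, -8.5, -1], [0, 0, 0, -8.5, -1], [0, 0, 0, -8.5, -1], [0, 0, 0, -8.5, -1], [0, 0, 0, -8.5, -1], [0, 0, 0, -8.5, -1]]}}

```text
t: 7.05
eef_pos: [0.5102, -0.1823, 0.2503]
tool_rot: [-0.001, 0.644, 0.765, -0.0]
contact_force: [0.3, -0.1, -2.9]
gripper_width: 0.087
grasp_force: 49.8
```

Request:
{"name": "carry_out", "arguments": {"targets": [[0, 0, 0, -8.5, -1], [0, 0, 0, -0.9, -1], [0, 0, 0, 0, -1], [0, 0, 0, 0, -1]]}}

```text
t: 7.45
eef_pos: [0.5108, -0.1824, 0.2503]
tool_rot: [-0.0, 0.583, 0.813, -0.0]
contact_force: [-0.3, -0.3, -1.4]
gripper_width: 0.085
grasp_force: 49.8
```

```bash
python3 snap.py w2
```

```text
7.45 [ 0.5108 -0.1824  0.2503] 18.71
```

View pics/w2.png

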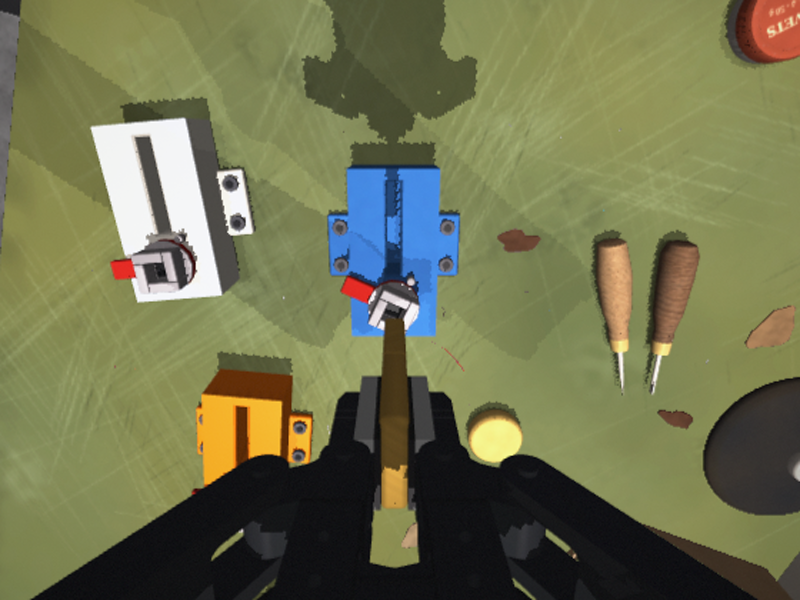

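The wrist view shows the blue block upright at (395,250), its slot at column 395, the socket at (395,305) and the die held in line. Now its edges.

```bash
python3 - <<'E'
from h import *
import pickle
im=cv2.imread("w2.png"); c=pickle.load(open("w2.pkl","rb"))
m=mask(im,(98,110,120),(125,255,255))
def run(line,lo,hi):
    i=np.nonzero(line[lo:hi])[0]; return lo+i.min()-.5,lo+i.max()+.5
L=[];Rr=[]
for v in list(range(122,144))+list(range(197,199))+list(range(226,233)):
    a,b=run(m[v],235,318); L.append(onz(c,a,v,.045)); Rr.append(onz(c,b,v,.045))
T=[];B=[]
for u in list(range(250,268))+list(range(286,300)):
    T.append(onz(c,u,run(m[:,u],105,140)[0],.045)); B.append(onz(c,u,run(m[:,u],200,245)[1],.045))
g=cv2.cvtColor(im,cv2.COLOR_BGR2GRAY).astype(float); print("profile v130",[int(x) for x in g[130,262:290]]); print("v175",[int(x) for x in g[175,262:290]])
def fit(P):
    P=np.array(P)[:,:2]; vx,vy,x,y=cv2.fitLine(P.astype(np.float32),cv2.DIST_HUBER,0,.001,.001).ravel(); 
    r=np.abs((P[:,0]-x)*vy-(P[:,1]-y)*vx); return np.array([x,y]),np.degrees(np.arctan2(vy,vx))%180,np.median(r)
for n,P in zip("LRTB",(L,Rr,T,B)): print(n,fit(P))
a=np.radians(fit(L)[1]/2+fit(Rr)[1]/2-90); ex=np.array([np.cos(a),np.sin(a)]); ey=np.array([-ex[1],ex[0]])
l,r_,t,b=[fit(P)[0] for P in (L,Rr,T,B)]
print("yaw",np.degrees(a),"w",(r_-l)@ex,"len",(t-b)@ey); ctr=ex*((l+r_)@ex/2)+ey*((t+b)@ey/2); print("ctr",ctr,"slot",ctr+.02*ey,"tab",ctr+.037*ey,"latch",ctr-.035*ey)
print(plan([*(ctr+.037*ey),.25],np.degrees(a)))
cv2.imwrite("pics/crop3.png",cv2.resize(im[105:245,220:330],(600,764),interpolation=cv2.INTER_CUBIC)[:600])
# die in gripper: bright tab end
E
```

```text
profile v130 [130, 131, 131, 131, 131, 131, 114, 92, 51, 61, 66, 67, 66, 53, 51, 44, 101, 108, 71, 82, 115, 129, 130, 129, 130, 131, 130, 131]
v175 [112, 109, 108, 123, 129, 131, 129, 96, 63, 45, 42, 41, 44, 44, 44, 44, 44, 44, 53, 72, 125, 130, 131, 131, 130, 130, 131, 130]
L (array([ 0.4701523 , -0.16710559], dtype=float32), np.float32(108.74655), np.float64(0.00012507185458332775))
R (array([ 0.5336244 , -0.15479371], dtype=float32), np.float32(108.71404), np.float64(0.00011306575658259592))
T (array([ 0.48947233, -0.1255638 ], dtype=float32), np.float32(18.767548), np.float64(1.0445432012829575e-09))
B (array([ 0.52815807, -0.24286509], dtype=float32), np.float32(18.781208), np.float64(1.137363634415127e-08))
yaw 18.7303 w 0.06406419 len 0.12351161
ctr [ 0.5096776  -0.18392202] slot [ 0.5032553  -0.16498122] tab [ 0.4977964  -0.14888152] latch [ 0.5209166  -0.21706845]
(array([ 3.59, -0.16,  0.03]), np.float64(0.02), np.float64(18.75))
```

View pics/crop3.png

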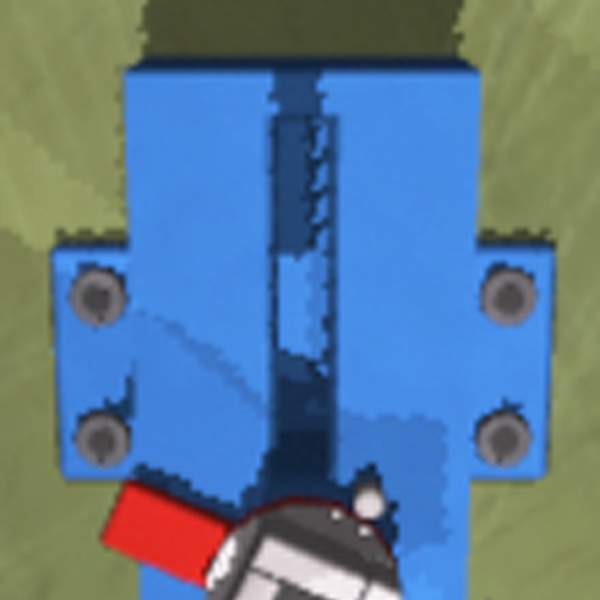

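Edges give 64.1 x 123.5 mm, matching the given size, at yaw 18.73°. Next I check how the die sits in the hand from the same picture.

```bash
python3 - <<'E'
from h import *
import pickle
im=cv2.imread("w2.png"); c=pickle.load(open("w2.pkl","rb"))
hsv=cv2.cvtColor(im,cv2.COLOR_BGR2HSV)
for v in list(range(214,236,1))+list(range(320,362,3)): 
    xs=[u for u in range(255,300) if 14<=hsv[v,u,0]<=32 and hsv[v,u,1]>90]; print(v,(xs[0],xs[-1],len(xs)) if xs else None,end="; ")
e=np.array([.5108,-.1824,.2503]); a=np.radians(18.73); X=np.array([-np.sin(a),np.cos(a),0]);Y=np.array([np.cos(a),np.sin(a),0]);Z=np.array([0,0,-1.])
print()
P=lambda x,y,z: proj(c,e+X*x+Y*y+Z*z).round(1)
for x in (.0135,.0148,.016): print(x,"bottom",P(x,-.004,.0443),P(x,.004,.0443),"tabtop",P(x,-.004,-.0317),P(x,.004,-.0317), "tabmid",P(x,-.004,-.01))
E
```

```text
214 None; 215 None; 216 None; 217 None; 218 None; 219 None; 220 None; 221 None; 222 None; 223 (270, 281, 12); 224 (270, 281, 12); 225 (270, 282, 13); 226 (270, 282, 13); 227 (270, 282, 13); 228 (270, 282, 13); 229 (270, 282, 13); 230 (270, 282, 13); 231 (270, 282, 13); 232 (270, 282, 13); 233 (270, 282, 13); 234 (270, 282, 13); 235 (269, 282, 14); 320 (266, 285, 20); 323 (266, 285, 20); 326 (267, 285, 19); 329 (267, 285, 19); 332 (266, 285, 20); 335 (266, 285, 20); 338 (266, 285, 20); 341 (267, 285, 19); 344 (267, 285, 19); 347 (267, 285, 19); 350 (267, 285, 19); 353 (267, 285, 19); 356 (267, 284, 18); 359 (261, 290, 27); 
0.0135 bottom [270.1 221.7] [283.9 221.7] tabtop [266.8 295.2] [288.5 295.2] tabmid [268.1 266.9]
0.0148 bottom [270.1 219.6] [284.  219.6] tabtop [266.8 292.1] [288.5 292.2] tabmid [268.  264.2]
0.016 bottom [270.1 217.7] [284.  217.7] tabtop [266.7 289.3] [288.6 289.3] tabmid [268.  261.7]
```

Request:
{"name": "carry_out", "arguments": {"targets": [[3.7, -0.11, 0, 0, -1], [0, 0, 4, 0, -1], [0, 0, 4, 0, -1], [0, 0, 4, 0, -1], [0, 0, 2.5, 0, -1], [0, 0, 1, 0, -1], [0, 0, 0, 0, -1], [0, 0, 0, 0, -1]]}}

```text
t: 8.3
eef_pos: [0.499, -0.1482, 0.0964]
tool_rot: [0.001, 0.582, 0.813, 0.0]
contact_force: [0.4, -0.4, -1.0]
gripper_width: 0.087
grasp_force: 49.7
```

Request:
{"name": "carry_out", "arguments": {"targets": [[0, 0, 0.4, 0, -1], [0, 0, 0.4, 0, -1], [0, 0, 0.2, 0, -1], [0, 0, 0.2, 0, -1], [0, 0, 0, 0, -1]]}}

```text
t: 8.8
eef_pos: [0.4979, -0.1477, 0.0831]
tool_rot: [-0.0, 0.582, 0.814, -0.0]
contact_force: [0.2, 0.4, -1.9]
gripper_width: 0.086
grasp_force: 49.9
```

It is 6 mm into the slot with no force. I'll continue down.

Request:
{"name": "carry_out", "arguments": {"targets": [[0, 0, 0.4, 0, -1], [0, 0, 0.4, 0, -1], [0, 0, 0.4, 0, -1], [0, 0, 0.4, 0, -1], [0, 0, 0.4, 0, -1], [0, 0, 0, 0, -1]]}}

```text
t: 9.4
eef_pos: [0.4976, -0.1477, 0.0626]
tool_rot: [-0.001, 0.582, 0.814, -0.0]
contact_force: [0.6, 1.0, -2.7]
gripper_width: 0.088
grasp_force: 49.9
```

Request:
{"name": "carry_out", "arguments": {"targets": [[0, 0, 0.4, 0, -1], [0, 0, 0.4, 0, -1], [0, 0, 0.2, 0, -1], [0, 0, 0.1, 0, -1], [0, 0, 0, 0, -1]]}}

```text
t: 9.9
eef_pos: [0.4981, -0.1476, 0.0533]
tool_rot: [-0.0, 0.582, 0.814, 0.0]
contact_force: [-4.2, 1.9, 12.9]
gripper_width: 0.088
grasp_force: 52.2
```

Request:
{"name": "carry_out", "arguments": {"targets": [[0, 0, 0.1, 0, -1], [0, 0, 0, 0, -1]]}}

```text
t: 10.1
eef_pos: [0.4981, -0.1476, 0.0532]
tool_rot: [-0.0, 0.582, 0.813, 0.001]
contact_force: [-7.5, 3.4, 25.0]
gripper_width: 0.085
grasp_force: 54.0
```

Request:
{"name": "carry_out", "arguments": {"targets": [[0, 0, 0, 0, -0.6], [0, 0, 0, 0, -0.6], [0, 0, -0.8, 0, -0.4], [0, 0, -3, 0, -0.4], [0, 0, -4, 0, -0.4], [0, 0, -5, 0, -0.3], [0, 0, -5, 0, -0.3], [0, 0, -2, 0, -0.3], [0, 0, 0, 0, -0.3], [0, 0, 0, 0, -0.3]]}}

```text
t: 11.1
eef_pos: [0.4978, -0.1477, 0.2494]
tool_rot: [0.0, 0.581, 0.814, 0.0]
contact_force: [0.6, 0.4, -0.8]
gripper_width: 0.347
grasp_force: 0.0
```

```bash
python3 snap.py w3; python3 - <<'E'
from h import *
print(plan((.5418,.1346,.25),0)); im=cv2.imread("w3.png"); cv2.imwrite("pics/crop4.png",cv2.resize(im[150:330,160:400],(800,600),interpolation=cv2.INTER_CUBIC))
E
```

```text
11.1 [ 0.4978 -0.1477  0.2494] 18.89
(array([25.25, 13.34, -0.15]), np.float64(18.89), np.float64(18.89))
```

View pics/crop4.png

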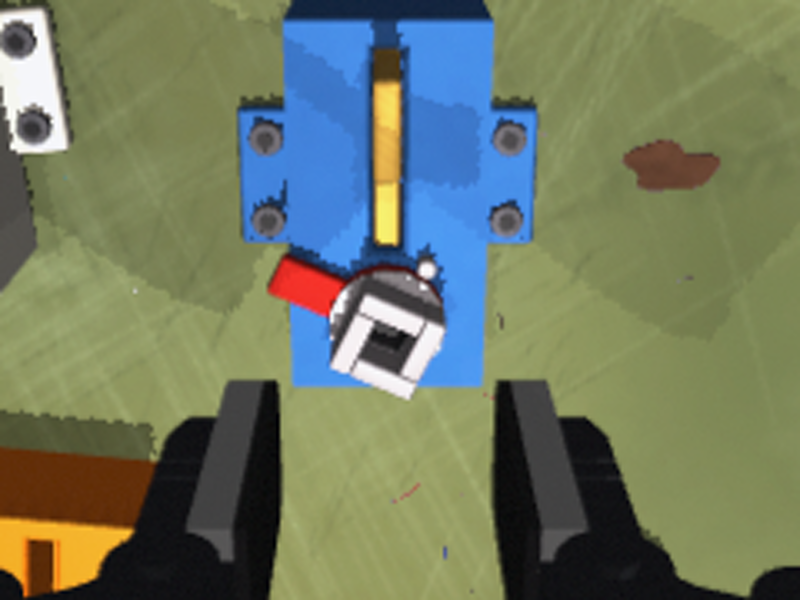

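Die is home. The socket's corners are near (365,290), (443,318), (412,398), (330,368) and the red tongue points left at about 0.3 rad. Now for the key.

Request:
{"name": "carry_out", "arguments": {"targets": [[4.26, 2.6, 0, 0, -0.2], [4.26, 2.6, 0, 0, -0.2], [4.26, 2.6, 0, 0, -0.2], [4.26, 2.6, 0, 0, -0.2], [4.26, 2.6, 0, 0, -0.2], [0, 0, 0, -7.1, -0.2], [0, 0, 0, 0, -0.2], [0, 0, 0, 0, -0.2]]}}

```text
t: 11.95
eef_pos: [0.5514, 0.0943, 0.248]
tool_rot: [-0.001, 0.532, 0.847, -0.001]
contact_force: [-0.4, -0.9, -0.7]
gripper_width: 0.4
grasp_force: 0.0
```

```bash
python3 snap.py w4; python3 - <<'E'
from h import *
import pickle
c=pickle.load(open("w3.pkl","rb"))
Q=[onz(c,160+(x+.5)/3.3333-.5,150+(y+.5)/3.3333-.5,.071) for x,y in((365,290),(443,318),(412,398),(330,368))]
print("socket ctr",np.mean(Q,0).round(4),[round(float(np.linalg.norm(Q[i]-Q[i-1])),4) for i in range(4)],[round(float(np.degrees(np.arctan2(*(Q[i]-Q[i-1])[[1,0]]))%90),1) for i in range(4)])
im=cv2.imread("w4.png"); c=pickle.load(open("w4.pkl","rb")); u,v=proj(c,[.5518,.0959,.09]); print(u,v)
u,v=int(u),int(v); x0,y0=u-60,v-45; print(x0,y0); cv2.imwrite("pics/crop5.png",cv2.resize(im[y0:y0+90,x0:x0+120],(800,600),interpolation=cv2.INTER_CUBIC))
E
```

```text
11.95 [0.5514 0.0943 0.248 ] 25.72
socket ctr [ 0.5208 -0.2157  0.071 ] [0.0285, 0.0255, 0.0289, 0.0275] [86.2, 87.6, 0.3, 86.7]
278.1674689749053 189.46368401096652
218 144
```

View pics/crop5.png

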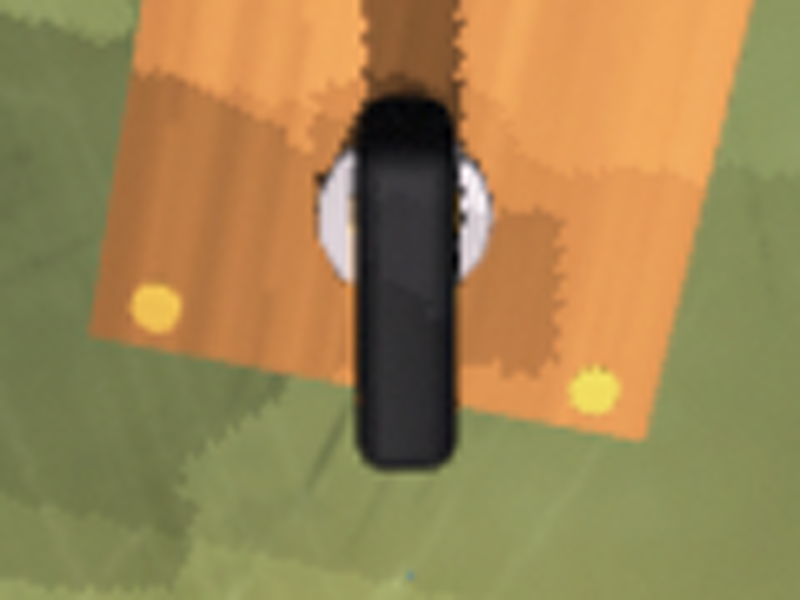

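```bash
python3 - <<'E'
from h import *
import pickle
c=pickle.load(open("w4.pkl","rb")); f=lambda x,y,z: onz(c,218+(x+.5)/6.6667-.5,144+(y+.5)/6.6667-.5,z)
X=np.array([np.cos(np.radians(115.72)),np.sin(np.radians(115.72)),0])
print("collar",f(405,215,.039),"w",np.linalg.norm(f(318,215,.039)-f(492,215,.039)));e=f(406.5,467,.096); print("handle end",e,"->ctr",e+.023*X)
print("dots",f(156,307,.034),f(595,391,.034))
for p in ((.552,.0957,.056),): print(plan(p,26))
E
```

```text
collar [0.5518929  0.09649535 0.039     ] w 0.027133714206358205
handle end [0.5612477  0.07719635 0.096     ] ->ctr [0.55126631 0.09791764 0.096     ]
dots [0.52307948 0.06448013 0.034     ] [0.59294184 0.08260696 0.034     ]
(array([ 0.15,  0.16, 19.23]), np.float64(-0.31), np.float64(25.69))
```

Request:
{"name": "carry_out", "arguments": {"targets": [[0.2, 0.15, 0, -0.3, -0.2], [0, 0, 4, 0, -0.2], [0, 0, 4, 0, -0.2], [0, 0, 4, 0, -0.2], [0, 0, 3, 0, -0.2], [0, 0, 2, 0, -0.2], [0, 0, 1.5, 0, -0.2], [0, 0, 0.7, 0, -0.2], [0, 0, 0, 0, -0.2]], "force": 70}}

```text
t: 12.9
eef_pos: [0.5524, 0.0979, 0.057]
tool_rot: [-0.0, 0.528, 0.849, -0.0]
contact_force: [0.1, 0.6, -0.4]
gripper_width: 0.398
grasp_force: 0.0
```

Request:
{"name": "carry_out", "arguments": {"targets": [[0, 0, 0, 0, -1], [0, 0, 0, 0, -1], [0, 0, 0, 0, -1], [0, 0, 0, 0, -1], [0, 0, 0, 0, -1]]}}

```text
t: 13.4
eef_pos: [0.5533, 0.0984, 0.0582]
tool_rot: [0.0, 0.528, 0.849, 0.001]
contact_force: [-1.5, 0.4, 6.7]
gripper_width: 0.153
grasp_force: 70.1
```

```bash
python3 - <<'E'
from h import *
o,e,r=tcp(); M=r.as_matrix(); cur=np.degrees(np.arctan2(M[1,1],M[0,1])); print(e.round(4),cur,o["grasp_force"],o["gripper_width"])
print(M.T@(np.array([.5209,-.2168,.13])-e)*100)
E
```

```text
[0.5533 0.0984 0.0582] 26.27796053891665 70.09587049484253 0.15314748677076317
[-26.83095848 -16.8455231   -7.19929702]
```

Request:
{"name": "carry_out", "arguments": {"targets": [[0, 0, -1, 0, -1], [0, 0, -3, 0, -1], [0, 0, -5, 0, -1], [0, 0, -4, 0, -1], [-3.82, -2.4, 0, 0, -1], [-3.82, -2.4, 0, 0, -1], [-3.82, -2.4, 0, 0, -1], [-3.82, -2.4, 0, 0, -1], [-3.82, -2.4, 0, 0, -1], [-3.82, -2.4, 0, 0, -1], [-3.82, -2.4, 0, 0, -1], [0, 0, 0, 7, -1]]}}

```text
t: 14.6
eef_pos: [0.5177, -0.2244, 0.1884]
tool_rot: [0.001, 0.583, 0.812, -0.002]
contact_force: [-0.1, 0.7, -0.8]
gripper_width: 0.153
grasp_force: 69.2
```

Request:
{"name": "carry_out", "arguments": {"targets": [[0, 0, 0, 7, -1], [0, 0, 0, 7, -1], [0, 0, 0, 7.3, -1], [0, 0, 3, 0, -1], [0, 0, 2, 0, -1], [0, 0, 0, 0, -1], [0, 0, 0, 0, -1]]}}

```text
t: 15.3
eef_pos: [0.5203, -0.2159, 0.1378]
tool_rot: [-0.0, 0.719, 0.695, -0.0]
contact_force: [-0.1, 0.2, -0.7]
gripper_width: 0.155
grasp_force: 69.2
```

```bash
python3 - <<'E'
from snap import *
P=[]
for i in range(1): o,e,r=tcp(); M=r.as_matrix(); print(e.round(4),np.degrees(np.arctan2(M[1,1],M[0,1])),M[:,2].round(4)); print((M.T@(np.array([.5209,-.2165,.1])-e)*100).round(2))
c,im=snap("w5"); 
for p in (.5209,-.2168,.071),: print(proj(c,p))
u,v=proj(c,e+M[:,2]*.03); u,v=int(u),int(v); print(u-60,v-50)
cv2.imwrite("pics/crop6.png",cv2.resize(im[v-50:v+40,u-60:u+60],(800,600),interpolation=cv2.INTER_CUBIC))
E
```

```text
[ 0.5203 -0.2159  0.1378] -2.0195736956225945 [-4.e-04  1.e-04 -1.e+00]
[-0.06  0.07  3.78]
[278.1169836  229.55917113]
217 203
```

View pics/crop6.png

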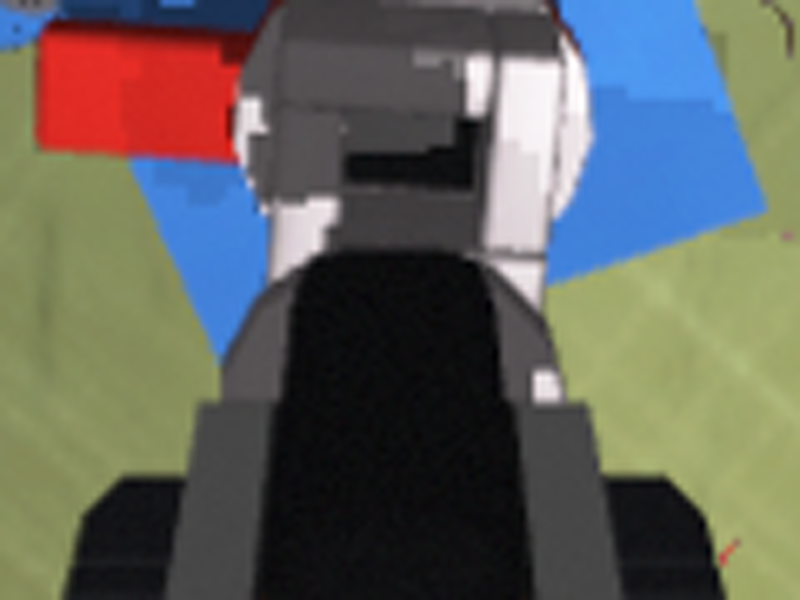

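The socket (412,150) sits about 1.5–2 mm to the right of the key's line (391), and its square is nearly aligned. I'll shift, then lower lightly.

Request:
{"name": "carry_out", "arguments": {"targets": [[0, 0.15, 1, 0, -1], [0, 0, 0.7, 0, -1], [0, 0, 0.4, 0, -1], [0, 0, 0.2, 0, -1], [0, 0, 0, 0, -1]]}}

```text
t: 15.85
eef_pos: [0.5217, -0.2159, 0.114]
tool_rot: [-0.0, 0.719, 0.695, -0.0]
contact_force: [0.2, -0.2, -1.5]
gripper_width: 0.153
grasp_force: 69.2
```

Request:
{"name": "carry_out", "arguments": {"targets": [[0, 0, 0.1, 0, -1], [0, 0, 0.1, 0, -1], [0, 0, 0.1, 0, -1], [0, 0, 0, 0, -1]]}}

```text
t: 16.25
eef_pos: [0.5218, -0.2159, 0.1112]
tool_rot: [-0.0, 0.719, 0.695, -0.0]
contact_force: [-0.5, -0.2, -1.1]
gripper_width: 0.151
grasp_force: 69.2
```

Request:
{"name": "carry_out", "arguments": {"targets": [[0, 0, 0.2, 0, -1], [0, 0, 0.2, 0, -1], [0, 0, 0.2, 0, -1], [0, 0, 0.1, 0, -1], [0, 0, 0, 0, -1]]}}

```text
t: 16.75
eef_pos: [0.5218, -0.2159, 0.1041]
tool_rot: [-0.0, 0.719, 0.695, -0.0]
contact_force: [0.2, -0.6, -1.3]
gripper_width: 0.158
grasp_force: 69.2
```

Request:
{"name": "carry_out", "arguments": {"targets": [[0, 0, 0.1, 0, -1], [0, 0, 0.05, 0, -1], [0, 0, 0, 0, -1]]}}

```text
t: 17.05
eef_pos: [0.522, -0.216, 0.1032]
tool_rot: [0.0, 0.719, 0.695, 0.0]
contact_force: [-1.7, 1.4, 4.1]
gripper_width: 0.155
grasp_force: 69.9
```

Seated. Now I'll turn clockwise.

Request:
{"name": "carry_out", "arguments": {"targets": [[0, 0, 0, 4, -1], [0, 0, 0, 4, -1], [0, 0, 0, 4, -1], [0, 0, 0, 4, -1], [0, 0, 0, 4, -1], [0, 0, 0, 4, -1], [0, 0, 0, 4, -1], [0, 0, 0, 4, -1], [0, 0, 0, 4, -1], [0, 0, 0, 4, -1]]}}

```text
t: 18.05
eef_pos: [0.5235, -0.2161, 0.1033]
tool_rot: [0.001, 0.914, 0.406, 0.001]
contact_force: [2.3, -0.3, -1.1]
gripper_width: 0.155
grasp_force: 69.2
```

```bash
cat > st.py <<'E'
from h import *
o,e,r=tcp(); M=r.as_matrix(); print(round(o["t"],2),e.round(4),round(np.degrees(np.arctan2(M[1,1],M[0,1])),2),np.round(o["contact_force"],1),np.round(o["torque"],2),np.round(o["q"],2)[-1])
E
python3 st.py
```

```text
18.05 [ 0.5235 -0.2161  0.1033] -42.13 [ 2.3 -0.3 -1.1] [-0.13 -0.72  0.13] -0.03
```

Request:
{"name": "carry_out", "arguments": {"targets": [[0, 0, 0, 4, -1], [0, 0, 0, 4, -1], [0, 0, 0, 4, -1], [0, 0, 0, 4, -1], [0, 0, 0, 4, -1], [0, 0, 0, 4, -1], [0, 0, 0, 4, -1], [0, 0, 0, 4, -1]]}}

```text
t: 18.85
eef_pos: [0.524, -0.217, 0.1034]
tool_rot: [0.002, 0.99, 0.138, 0.002]
contact_force: [4.8, -3.2, -3.7]
gripper_width: 0.159
grasp_force: 68.8
```

```bash
python3 st.py
```

```text
18.85 [ 0.524  -0.217   0.1034] -74.14 [ 4.8 -3.2 -3.7] [-0.73 -1.17  0.15] -0.48
```

Request:
{"name": "carry_out", "arguments": {"targets": [[0, 0, 0, 4, -1], [0, 0, 0, 4, -1], [0, 0, 0, 4, -1], [0, 0, 0, 4, -1]]}}

```text
t: 19.25
eef_pos: [0.524, -0.2175, 0.1034]
tool_rot: [0.002, 1.0, -0.001, 0.002]
contact_force: [5.3, -3.5, -5.1]
gripper_width: 0.157
grasp_force: 68.8
```

```bash
python3 st.py
```

```text
19.25 [ 0.524  -0.2175  0.1034] -90.15 [ 5.3 -3.5 -5.1] [-1.05 -1.2   0.25] -0.7
```

Request:
{"name": "carry_out", "arguments": {"targets": [[0, 0, 0, 4, -1], [0, 0, 0, 4, -1]]}}

```text
t: 19.45
eef_pos: [0.5241, -0.2177, 0.1034]
tool_rot: [0.002, 0.998, -0.071, 0.002]
contact_force: [4.6, -4.9, -4.8]
gripper_width: 0.152
grasp_force: 68.8
```

```bash
python3 st.py
```

```text
19.45 [ 0.5241 -0.2177  0.1034] -98.09 [ 4.6 -4.9 -4.8] [-1.28 -1.24  0.47] -0.81
```

Request:
{"name": "carry_out", "arguments": {"targets": [[0, 0, 0, 4, -1], [0, 0, 0, 4, -1], [0, 0, 0, 4, -1]]}}

```text
t: 19.75
eef_pos: [0.524, -0.2181, 0.1034]
tool_rot: [0.002, 0.985, -0.174, 0.002]
contact_force: [3.4, -6.3, -5.1]
gripper_width: 0.153
grasp_force: 68.8
```

```bash
python3 - <<'E'
exec(open("st.py").read())
from snap import snap
c,im=snap("w6")
a=np.radians(18.73); L=np.array([.5214,-.2166])
m=mask(im,(0,150,90),(6,255,255))|mask(im,(174,150,90),(180,255,255))
for k in big(m,5,30):
    (u,v),s,_=cv2.minAreaRect(k); p=onz(c,u,v,.053)[:2]-L; print("red",round(u),round(v),np.round(s),"block x,y mm",(p@[np.cos(a),np.sin(a)]*1000).round(1),(p@[-np.sin(a),np.cos(a)]*1000).round(1))
E
```

```text
19.75 [ 0.524  -0.2181  0.1034] -110.08 [ 3.4 -6.3 -5.1] [-1.6  -1.18  0.63] -0.98
red 237 265 [20. 32.] block x,y mm 2.0 28.2
red 278 213 [35.  6.] block x,y mm 13.0 -13.0
```

At the stop: torque has plateaued at 0.63 and the tongue sits at block +y. I'll ease back to unload before withdrawing.

Request:
{"name": "carry_out", "arguments": {"targets": [[0, 0, 0, -4, -1], [0, 0, 0, 0, -1]]}}

```text
t: 20.0
eef_pos: [0.524, -0.218, 0.1035]
tool_rot: [0.002, 0.99, -0.138, 0.003]
contact_force: [4.6, -4.9, -4.7]
gripper_width: 0.156
grasp_force: 68.6
```

```bash
python3 st.py
```

```text
20.0 [ 0.524  -0.218   0.1035] -105.9 [ 4.6 -4.9 -4.7] [-1.36 -1.17  0.21] -0.92
```

Request:
{"name": "carry_out", "arguments": {"targets": [[0, 0, 0, -2, -1], [0, 0, 0, 0, -1]]}}

```text
t: 20.2
eef_pos: [0.524, -0.2179, 0.1035]
tool_rot: [0.002, 0.993, -0.121, 0.002]
contact_force: [4.2, -5.0, -4.2]
gripper_width: 0.157
grasp_force: 68.7
```

```bash
python3 st.py
```

```text
20.2 [ 0.524  -0.2179  0.1035] -103.95 [ 4.2 -5.  -4.2] [-1.31 -1.2   0.13] -0.89
```

Request:
{"name": "carry_out", "arguments": {"targets": [[0, 0, 0, -1, -1], [0, 0, -0.4, 0, -1], [0, 0, -0.6, 0, -1], [0, 0, -0.8, 0, -1], [0, 0, -1.2, 0, -1], [0, 0, -3, 0, -1], [0, 0, -3, 0, -1], [0, 0, -2, 0, -1], [0, 0, 0, 0, -1]]}}

```text
t: 21.1
eef_pos: [0.5232, -0.2168, 0.2159]
tool_rot: [0.0, 0.994, -0.113, 0.002]
contact_force: [0.4, -0.8, -0.3]
gripper_width: 0.154
grasp_force: 73.6
```

```bash
python3 - <<'E'
exec(open("st.py").read())
from snap import snap
c,im=snap("w7"); t=imaging.read_camera("top")[:,:,::-1]; cv2.imwrite("top1.png",t)
a=np.radians(18.73); L=np.array([.5214,-.2166])
m=mask(im,(0,150,90),(6,255,255))|mask(im,(174,150,90),(180,255,255))
for k in big(m,5,30):
    P=np.array([onz(c,*q,.053)[:2]-L for q in k[:,0]]); print("red bbox in block mm x",(P@[np.cos(a),np.sin(a)]*1000).min().round(1),(P@[np.cos(a),np.sin(a)]*1000).max().round(1),"y",(P@[-np.sin(a),np.cos(a)]*1000).min().round(1),(P@[-np.sin(a),np.cos(a)]*1000).max().round(1))
d=mask(im,(0,0,0),(180,255,50)); ux=proj(c,e+M[:,2]*-.02); print("tcp proj",ux)
for s in (-.03,-.01,.01,.03,.045):  # key width profile below tcp
    u,v=proj(c,e+M[:,2]*s); print(s,u.round(),v.round())
u,v=(int(q) for q in proj(c,e+M[:,2]*.045)); np.save("k.npy",im[v-60:v+60,u-60:u+60])
g=cv2.cvtColor(im,cv2.COLOR_BGR2HSV)
for vv in range(v-36,v+24,5): print(vv,[f"{x[1]//10}/{x[2]//10}" for x in g[vv,u-32:u+32:3]])
Q=np.array([.5518,.0965,.15]); print((M.T@(Q-e)*100).round(2))
E
```

```text
21.1 [ 0.5232 -0.2168  0.2159] -103.02 [ 0.4 -0.8 -0.3] [ 0.03  0.03 -0.01] -0.99
red bbox in block mm x -5.5 8.9 y 17.0 38.4
red bbox in block mm x -170.6 -154.9 y -180.9 -166.9
tcp proj [275.79322304 304.29809458]
-0.03 276.0 319.0
-0.01 276.0 291.0
0.01 276.0 269.0
0.03 276.0 251.0
0.045 276.0 240.0
204 ['21/22', '21/22', '21/22', '21/22', '21/22', '21/22', '20/12', '1/15', '0/22', '0/23', '1/7', '1/12', '1/21', '0/23', '0/23', '0/22', '0/22', '0/22', '11/20', '17/21', '17/21', '17/21']
209 ['20/12', '21/22', '21/22', '21/22', '18/18', '17/21', '18/15', '17/11', '1/21', '0/22', '1/22', '1/22', '1/22', '1/20', '15/16', '17/21', '17/22', '17/21', '17/21', '17/21', '16/20', '7/14']
214 ['18/9', '10/10', '17/21', '17/21', '17/21', '17/21', '17/21', '17/21', '17/21', '9/19', '17/21', '17/21', '17/21', '17/21', '17/21', '17/21', '17/22', '17/21', '7/15', '8/15', '8/15', '8/15']
219 ['17/12', '17/11', '17/20', '17/22', '17/23', '17/23', '17/24', '17/24', '17/23', '17/22', '17/22', '17/21', '17/21', '17/21', '17/21', '17/21', '17/18', '8/14', '9/14', '8/14', '8/14', '8/14']
224 ['17/15', 
[... 741 characters left out ...]
8/14']
244 ['14/14', '8/16', '8/17', '8/17', '7/15', '2/7', '1/7', '3/1', '1/1', '1/1', '1/1', '3/2', '1/1', '1/1', '2/1', '1/2', '1/18', '3/11', '8/15', '8/14', '8/14', '8/14']
249 ['8/17', '8/17', '9/16', '9/17', '0/7', '1/9', '1/2', '6/1', '0/1', '5/1', '6/1', '2/1', '2/1', '1/1', '3/2', '3/2', '1/9', '1/19', '1/11', '8/14', '8/14', '8/15']
254 ['9/16', '9/16', '9/16', '1/7', '1/9', '1/9', '4/1', '3/1', '4/1', '0/1', '2/1', '6/1', '1/1', '2/2', '4/2', '1/2', '3/2', '1/19', '1/19', '1/14', '8/15', '8/15']
259 ['9/16', '9/16', '9/16', '1/9', '1/9', '1/8', '3/1', '5/1', '3/1', '3/1', '1/1', '1/1', '5/2', '2/1', '1/1', '2/2', '6/1', '1/8', '1/9', '1/20', '8/14', '8/14']
[ -4.3  -31.17   6.58]
```

Request:
{"name": "carry_out", "arguments": {"targets": [[-0.52, -3.92, 0, 0, -1], [-0.52, -3.92, 0, 0, -1], [-0.52, -3.92, 0, 0, -1], [-0.52, -3.92, 0, 0, -1], [-0.52, -3.92, 0, 0, -1], [-0.52, -3.92, 0, 0, -1], [-0.52, -3.92, 0, 0, -1], [-0.52, -3.92, 0, 0, -1], [0, 0, 0, -8.5, -1], [0, 0, 0, -8.5, -1], [0, 0, 0, -8.5, -1], [0, 0, 0, -8.5, -1]]}}

```text
t: 22.4
eef_pos: [0.5508, 0.0992, 0.2114]
tool_rot: [0.0, 0.983, 0.185, -0.001]
contact_force: [0.1, -0.5, -1.3]
gripper_width: 0.155
grasp_force: 73.4
```

Request:
{"name": "carry_out", "arguments": {"targets": [[0, 0, 0, -8.5, -1], [0, 0, 0, -8.5, -1], [0, 0, 0, -8.5, -1], [0, 0, 0, -8.5, -1], [0, 0, 0, -8.5, -1], [0, 0, 0, -8.5, -1], [0, 0, 0, -8.5, -1], [0, 0, 0, -8.5, -1], [0, 0, 0, -8.5, -1], [0, 0, 0, -8.5, -1], [0, 0, 0, -8.5, -1], [0, 0, 0, -1.5, -1]]}}

```text
t: 23.6
eef_pos: [0.5509, 0.0988, 0.2116]
tool_rot: [-0.001, 0.529, 0.849, -0.001]
contact_force: [0.2, -0.3, -1.8]
gripper_width: 0.156
grasp_force: 73.4
```

Request:
{"name": "carry_out", "arguments": {"targets": [[0, 0, 3, 0, -1], [0, 0, 3, 0, -1], [0, 0, 2.5, 0, -1], [0, 0, 0, 0, -1], [0, 0, 0, 0, -1], [0, 0, 0, 0, -1]]}}

```text
t: 24.2
eef_pos: [0.5529, 0.099, 0.129]
tool_rot: [0.001, 0.531, 0.848, 0.001]
contact_force: [-0.1, -0.4, -1.0]
gripper_width: 0.155
grasp_force: 73.5
```

```bash
python3 st.py; python3 -c "
from h import *
print(plan((.553,.098,.115),26.3))"
```

```text
24.2 [0.5529 0.099  0.129 ] 25.92 [-0.1 -0.4 -1. ] [-0.01 -0.02 -0.02] 0.46
(array([-0.1 , -0.04,  1.4 ]), np.float64(-0.38), np.float64(25.92))
```

Request:
{"name": "carry_out", "arguments": {"targets": [[-0.1, 0, 2, 0, -1], [0, 0, 2, 0, -1], [0, 0, 0.4, 0, -1], [0, 0, 0.3, 0, -1], [0, 0, 0.3, 0, -1], [0, 0, 0, 0, -1]]}}

```text
t: 24.8
eef_pos: [0.5529, 0.0982, 0.0784]
tool_rot: [0.0, 0.53, 0.848, 0.0]
contact_force: [0.2, -0.2, -1.8]
gripper_width: 0.158
grasp_force: 73.5
```

Request:
{"name": "carry_out", "arguments": {"targets": [[0, 0, 0.3, 0, -1], [0, 0, 0.3, 0, -1], [0, 0, 0.3, 0, -1], [0, 0, 0, 0, -1]]}}

```text
t: 25.2
eef_pos: [0.552, 0.098, 0.0683]
tool_rot: [-0.0, 0.53, 0.848, -0.0]
contact_force: [-1.3, -0.1, -1.3]
gripper_width: 0.154
grasp_force: 73.5
```

In the hole. Lowering to the collar.

Request:
{"name": "carry_out", "arguments": {"targets": [[0, 0, 0.4, 0, -1], [0, 0, 0.3, 0, -1], [0, 0, 0.2, 0, -1], [0, 0, 0, 0, -1]]}}

```text
t: 25.6
eef_pos: [0.5521, 0.098, 0.0594]
tool_rot: [-0.0, 0.53, 0.848, -0.0]
contact_force: [-0.0, -0.8, -1.0]
gripper_width: 0.154
grasp_force: 73.5
```

Request:
{"name": "carry_out", "arguments": {"targets": [[0, 0, 0.1, 0, -1], [0, 0, 0, 0, -1]]}}

```text
t: 25.8
eef_pos: [0.5524, 0.0981, 0.0588]
tool_rot: [0.0, 0.53, 0.848, 0.0]
contact_force: [0.4, 0.5, -1.4]
gripper_width: 0.155
grasp_force: 73.5
```

Request:
{"name": "carry_out", "arguments": {"targets": [[0, 0, 0.1, 0, -1], [0, 0, 0, 0, -1]]}}

```text
t: 26.0
eef_pos: [0.5526, 0.0981, 0.0586]
tool_rot: [-0.0, 0.53, 0.848, 0.0]
contact_force: [-2.8, -0.3, 5.9]
gripper_width: 0.154
grasp_force: 74.8
```

Request:
{"name": "carry_out", "arguments": {"targets": [[0, 0, 0.05, 0, -1], [0, 0, 0, 0, -1]]}}

```text
t: 26.2
eef_pos: [0.5526, 0.0982, 0.0585]
tool_rot: [-0.0, 0.53, 0.848, 0.0]
contact_force: [-4.0, 0.1, 11.5]
gripper_width: 0.162
grasp_force: 75.7
```

Collar seated. I'll release and retreat, then check.

Request:
{"name": "carry_out", "arguments": {"targets": [[0, 0, 0, 0, -0.5], [0, 0, 0, 0, -0.3], [0, 0, 0, 0, -0.2], [0, 0, -1, 0, -0.2], [0, 0, -4, 0, -0.2], [0, 0, -5, 0, -0.2], [0, 0, -5, 0, -0.2], [0, 0, -5, 0, -0.2], [0, 0, 0, 0, -0.2], [0, 0, 0, 0, -0.2]]}}

```text
t: 27.2
eef_pos: [0.553, 0.0982, 0.2591]
tool_rot: [0.001, 0.53, 0.848, 0.002]
contact_force: [-1.3, -0.4, -1.2]
gripper_width: 0.403
grasp_force: 0.0
```

```bash
python3 - <<'E'
exec(open("st.py").read())
from snap import snap
c,im=snap("w8"); s=np.ascontiguousarray(imaging.read_camera("scene")[:,:,::-1]); cv2.imwrite("scene1.png",s)
cs=imaging.calibration("scene"); a=np.radians(18.73); ex=np.array([np.cos(a),np.sin(a),0]); ey=np.array([-ex[1],ex[0],0]); B=np.array([.5100,-.1837,0])
g=cv2.cvtColor(s,cv2.COLOR_BGR2HSV)
# key handle in scene: black blob; wrist: black blob
K=mask(s,(0,0,0),(180,255,60)); K[:180]=0;K[225:]=0;K[:,:255]=0;K[:,300:]=0
s0=cv2.imread("scene0.png"); K0=mask(s0,(0,0,0),(180,255,60)); K0[:180]=0;K0[225:]=0;K0[:,:255]=0;K0[:,300:]=0
for k in big(K,1)+big(K0,1): print("handle scene",cv2.boundingRect(k))
d=mask(im,(0,0,0),(180,255,60)); d[:150]=0; d[240:]=0; d[:,:240]=0; d[:,320:]=0
for k in big(d,1): print("handle wrist",cv2.minAreaRect(k))
print("expect collar",proj(c,[.5518,.0962,.039]),"handle top",proj(c,[.5518,.0962,.096]))
# die: brass tab top in scene
y=mask(s,(18,80,60),(34,255,255)); y[225:275,:]=y[225:275,:]; y[:225]=0;y[275:]=0;y[:,:300]=0;y[:,365:]=0
for k in big(y,3): print("brass",cv2.boundingRect(k))
for p in ((0,.022,.085),(0,.052,.085)): print("expected tabtop",proj(cs,B+ey*p[1]+np.array([0,0,p[2]])))
print("expected tab base",proj(cs,B+ey*.022+np.array([0,0,.045])))
E
```

```text
27.2 [0.553  0.0982 0.2591] 25.98 [-1.3 -0.4 -1.2] [0.06 0.04 0.02] 0.36
handle scene (266, 187, 14, 14)
handle scene (267, 187, 14, 14)
handle wrist ((274.90838623046875, 184.46800231933594), (53.14537048339844, 14.927964210510254), 88.69805145263672)
expect collar [273.84625126 176.2993804 ] handle top [273.72154443 190.71950054]
brass (300, 225, 40, 16)
brass (315, 234, 16, 19)
expected tabtop [325.81070635 238.44335844]
expected tabtop [315.32439186 234.95761229]
expected tab base [324.78258794 250.26284679]
```

```bash
python3 -c "
from station import bot
print(bot.hand_in())"
```

```text
the job is handed in; nothing more can be done
None
```

The job is handed in at about 27 s. My last checks showed the die fully home in the blue block, the red tongue turned to its stop over the shoulder, and the key upright in its stand hole; the bystanders were not touched, and no verdict came back.

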